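Seat the wax pot and load it from the dosing cup

ROBOT

A 6-joint arm with a two-finger parallel gripper is mounted at the origin on the work surface. World frame = base frame: x ahead of the robot, y to its left, z up, the work surface at z = 0. Lengths are in m, angles in rad, forces in N, time in s.
With the tool pointing down it reaches from about 0.375 to 0.9 m from the base axis. Payload 3.1 kg.
Tool frame: the origin (TCP) lies at the very end of the fingers, on their centre line; the grasp point (between the pads) lies 19 mm behind it (grip_depth is the distance from the TCP to the grasp point, in m); z points along the fingers, y is the line along which they close (so a half turn about z gives the same grasp; the last joint's range is limited). The gripper opens to 85 mm and grips with 20 to 120 N. Pads are 22 mm wide; open, the fingers measure 114 mm over their backs; the gripper's body (76 mm by 85 mm) begins 54 mm behind the grasp point. The pads swing forward as they close: fully open they stand 13 mm farther back than shut.
Start: joints at [-1.351, 0.527, 1.433, -0, 1.181, -0.178], TCP at [0.243, -0.576, 0.231] pointing down, gripper open.
Joint ranges: [-3.08, 3.08], [-0.75, 2.2], [0.22, 2.44], [-1.43, 4.57], [0, 2.65], [-2.85, 2.85]. Speed limits (rad/s): [2.79, 2.79, 3.14, 3.14, 3.14, 3.14].

INTERFACE

Orientations are given as a unit quaternion [x, y, z, w].
In Python, from station import * gives the robot as it stands.
- The arm moves only by the tool apply_moves, never from a script. Its argument "plan" is a list of rows, each a list of 7 numbers: the shift along the tool's x, y, z in m, then the turn, a rotation vector about the tool's x, y, z in rad, then the gripper command: -1 is fully open, 1 is shut, values between are in proportion. In form: [[dx, dy, dz, wx, wy, wz, jaw], ...]. A call has 1 to 8 rows; each row shifts and turns the commanded pose from where the row before left it, along the tool's axes as they then stand; what a row does not reach is not made up. A row lasts 1/8 s, in which the tool goes at most 62.5 mm and 10.7 degrees, less where a joint would pass 70% of its speed; a pose out of reach is approached as far as the arm can. A call is refused whole if a number of a shift passes 0.0625 or a number of a turn 0.188, either way. A call with a gripper value outside its range is refused whole. The fingers move at their own pace and stop on an object; "force" is the grip in N (left out, the last holds). Time passes only in rows, so rows that do not move let the fingers close. It gives the time, the measured TCP pose, the force, the opening and the grip force at its end, in the units of the state.
- sense(): the state, without advancing time (a new reading comes with each control period).
- snapshot(name): name is "scene" or "top" or "wrist"; returns the picture (480x640x3 uint8, red, green, blue); there is no depth.
- calibration(name): a dict with "camera_matrix" (3x3 intrinsics, pixels), "R" (3x3) and "t" (3): a world point X has camera coordinates R X + t; the wrist camera has in their place "mount" (4x4, takes a point from camera to tool coordinates, whose origin is the TCP and whose axes are the flange's). Camera axes: x right, y down, z forward; pixel columns grow to the right and rows downward; lengths in m; the calibration is good to about 2 mm. A picture is of the moment at which its call begins: read the wrist's pose just before it. calibration takes no time and is no camera call.
- sign_off(): hands the job in; it is judged then, once.
The state is a dict: "t": time; "q": joint angles; "qd": joint speeds; "tau": joint torques, N m; "tcp_pos": TCP position; "tool_rot": TCP orientation; "force": force on the tool from outside, world axes, zero at the start; "ft_torque": the same for the moment, N m; "finger_gap": opening from 0.0 (shut) to 1.0 (fully open); "gripper_force": force on a finger pad.
Only numpy, scipy, OpenCV 4.12 (cv2) and the standard library are available. Lean on these libraries where they do the work, as an engineer would, in place of code of your own. Each camera call takes 0.05 s, during which the arm holds its last target. There are 200 camera calls.

TASK

Get the wax heater ready: the pot is only resting on its pins, so turn it in the heater by its handle, without lifting it out, until it drops fully home. Then tip the hinged dosing cup over so that all three wax tablets fall into the pot, and stand the cup fully upright again. Leave the lotion bottle, the cream jar and the carton as they stand.

Things in the scene. Friction and masses are not known exactly. Their poses are not given: they have to be found in the camera images.
- heater: Fixed white round wax heater, 170 mm diameter, 70 mm high, origin at the centre of its underside, z up. A grey panel with a black dial marks its front, on its -x side. On its +y side two 8 mm steel ears (x = -43 and +43 mm, y = 66 mm) rise to 162 mm above the table and carry the hinged dosing cup; they leave no passage for the pot's handle on that side.
- well (a point): Centre of the floor of the round well in the heater's top, 40 mm above the table; axes as the heater's. The well is 116 mm across and 30 mm deep. Its floor has three round blind holes, 14 mm across and 12 mm deep, at 28, 38 and 48 mm from the centre, hidden under the pot.
- pot: Loose open aluminium pot, 0.5 to 0.8 kg, 70 mm high, 107 mm outer diameter (112 mm over its 18 mm thick base), 4 mm wall; origin at the centre of the shell's underside. Under it three pins (8 mm thick, 10 mm long) fit the well's holes, in one orientation only. It starts standing on the pins, origin 50 mm above the table; home 40 mm. It is home when its axes match the heater's: handle over the dial (-x).
- pot_handle (a point): Point on the pot's handle, 95 mm from its axis, half-way up; axes as the pot's. Level black bar along the pot's -x, 14 mm wide and high, ending 117 mm from the axis, centre 44 mm above the pot's origin. It starts 0.7 to 2.9 rad anticlockwise (from above) of home, so the free way is clockwise. About 1 to 2 N on it turns the pot, which drops by its own weight.
- cup (a joint): Hinge of the dosing cup, rad: 0 = upright (start, on its stop), up to 2.5 as it tips over towards the pot. It is stiff (0.2 N m): the cup stays where it is left. Steel box open at the top, 62 mm along the heater's x, 60 mm along its y, 50 mm deep, 4 mm walls, upright on the far side of the hinge from the pot. The tablets slide out by about 2.4 rad.
- cup_hinge (a point): Middle of the cup's hinge axis, along its pouring edge: at heater x = 0, y = 64 mm, z = 150 mm, axis parallel to the heater's x; axes as the heater's.
- cup_bar (a point): Middle of the cup's black round grip bar, 10 mm thick, parallel to the heater's x, free for 62 mm between two side arms from the hinge. 105 mm from the hinge axis; cup upright: 98.7 mm from it along the heater's +y and 35.9 mm above it (20 degrees above level); it swings up and over the pot as the cup tips. Nothing lies under it; the cup's far wall is 39 mm nearer the hinge.
- tablet1_center (a point): Centre of wax tablet 1: loose amber-brown disc, 20 mm diameter, 15 mm thick, starts flat on the floor of the dosing cup.
- tablet2_center (a point): Centre of wax tablet 2: loose amber-brown disc, 20 mm diameter, 15 mm thick, starts flat on the floor of the dosing cup.
- tablet3_center (a point): Centre of wax tablet 3: loose amber-brown disc, 20 mm diameter, 15 mm thick, starts flat on the floor of the dosing cup.
- lotion: Bystander: white lotion bottle, 52 mm diameter, 150 mm high, standing beside the heater; origin at the centre of its base.
- jar: Bystander: white cream jar, 64 mm diameter, 55 mm high, standing beside the heater; origin at the centre of its base.
- carton: Bystander: upright white carton, 50 x 50 x 120 mm, standing beside the heater; origin at the centre of its base.

How it is judged:
By the outcome, as a careful person would: the job done as asked, in the order asked, and still so for the second after the job is handed in, with the robot touching nothing.
It also fails if it takes over 72 s, if anything falls off the work surface, if the arm or the gripper's body presses on something with over 40 N, if the wrist force passes 120 N, or if a joint passes its speed limit or range.

## Working session

There is one attempt and no reset: what is moved stays moved. The work goes in short steps, Python scripts to look and compute and a tool call to move; the robot and the scene stay as the last step left them, time stands still between calls to the robot, and variables do not carry over. Pictures are saved under pics/ and viewed, at most 10 in all, crops included, and the job is handed in when it is done.

Besides the shell and the picture viewer there is one more tool, called after ">>>" as name(argument=value, ...) on one line, values as JSON. apply_moves: Moves the arm, as the interface text tells. Its arguments: {"type":"object","properties":{"plan":{"type":"array"},"force":{"type":"number"}},"required":["plan"]}

```bash
mkdir -p pics; python3 - <<'E'
from station import *
import cv2,numpy as np
for n in ["scene","top"]:
    im=snapshot(n); cv2.imwrite(f"pics/{n}0.png",im[:,:,::-1])
    c=calibration(n); print(n,np.round(c["camera_matrix"],1).tolist(),np.round(c["R"],4).tolist(),np.round(c["t"],4).tolist())
s=sense(); print(s["t"],s["tcp_pos"],s["tool_rot"],s["finger_gap"])
print(calibration("wrist"))
E
```

```text
scene [[479.7, 0.0, 314.8], [0.0, 479.7, 234.3], [0.0, 0.0, 1.0]] [[0.7287, 0.6844, 0.0242], [0.3615, -0.3544, -0.8624], [-0.5817, 0.6371, -0.5057]] [-0.4139, -0.1205, 1.0884]
top [[531.0, 0.0, 313.4], [0.0, 531.0, 236.1], [0.0, 0.0, 1.0]] [[-0.0306, -0.9995, 0.0052], [-0.9776, 0.0288, -0.2084], [0.2081, -0.0115, -0.978]] [-0.0188, 0.6038, 0.705]
0.1 [ 0.2425873  -0.57530364  0.23042228] [ 9.80186063e-01  1.98076565e-01 -1.26638558e-05 -9.77485950e-04] 1.0015281740435902
{'camera_matrix': array([[430.95130503,   0.        , 320.80816019],
       [  0.        , 430.95130503, 240.05917494],
       [  0.        ,   0.        ,   1.        ]]), 'mount': array([[ 1.36370752e-03, -9.65346659e-01, -2.60967372e-01,
         6.52153638e-02],
       [ 9.99998670e-01,  1.54989812e-03, -5.07662180e-04,
         9.06967968e-06],
       [ 8.94542828e-04, -2.60966333e-01,  9.65347488e-01,
        -1.40960074e-01],
       [ 0.00000000e+00,  0.00000000e+00,  0.00000000e+00,
         1.00000000e+00]])}
```

View pics/scene0.png

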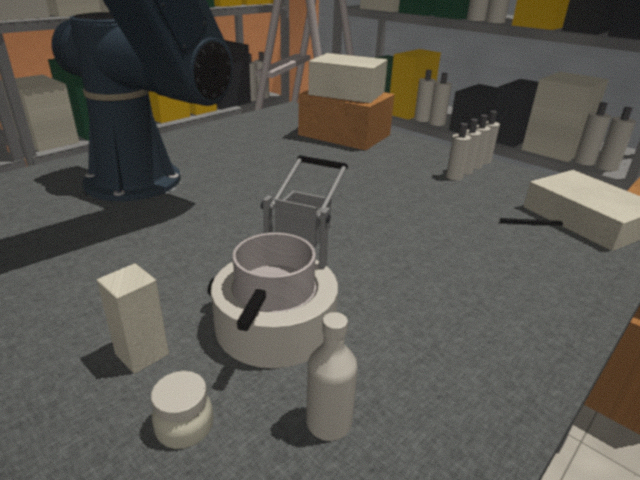

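View pics/top0.png

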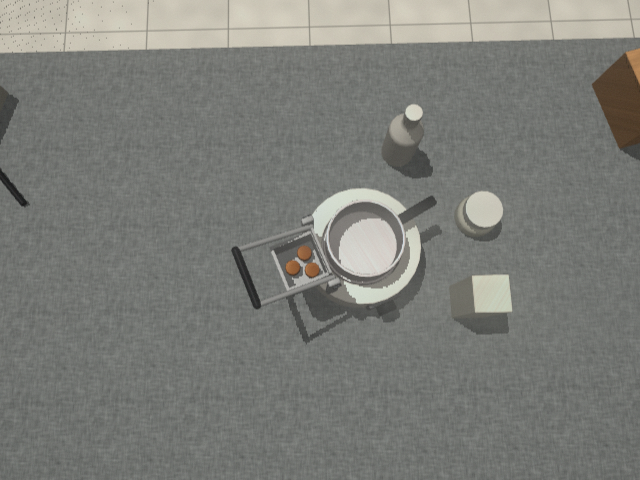

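The scene view shows the pot with its handle toward the camera (245,310), the cup behind it, the carton (135,315), the jar (180,410) and the bottle (330,380). In the top view the bar runs (237,250)-(256,303), the pot rim centre is near (365,240), the handle runs (401,220)-(435,202) and the dial is near (375,305).

```bash
cat > h.py <<'E'
from station import *
import cv2,numpy as np
from scipy.spatial.transform import Rotation as Ro
def ray(n,p,z):
    c=calibration(n);R=np.array(c["R"]);t=np.array(c["t"])
    d=R.T@np.linalg.inv(c["camera_matrix"])@[p[0],p[1],1];o=-R.T@t
    return o+d*(z-o[2])/d[2]
def dark(im,x0,y0,x1,y1,th=45):
    m=np.zeros(im.shape[:2],np.uint8);m[y0:y1,x0:x1]=(im[y0:y1,x0:x1].max(2)<th)*255
    c=max(cv2.findContours(m,0,2)[0],key=cv2.contourArea)
    return cv2.minAreaRect(c)
E
python3 - <<'E'
from h import *
im=cv2.imread("pics/top0.png")
for nm,b,z in [("bar",(225,240,268,312),.186),("handle",(402,190,445,228),.099)]:
    r=dark(im,*b); bp=cv2.boxPoints(r); 
    w=np.array([ray("top",p,z) for p in bp]); print(nm,np.round(r[0],1),r[1],r[2],np.round(w,4).tolist(),"c",np.round(w.mean(0),4))
for nm,p,z in [("rim c",(365,240),.12),("dial",(375,305),.035),("lotion top",(414,113),.15),("jar top",(484,210),.055),("carton top",(492,294),.12)]:
    print(nm,np.round(ray("top",p,z),3))
# heater top white contour
h=cv2.cvtColor(im,cv2.COLOR_BGR2GRAY); m=np.zeros_like(h); m[180:320,295:430]=(h[180:320,295:430]>165)*255
c=max(cv2.findContours(m,0,2)[0],key=cv2.contourArea); hu=cv2.convexHull(c)
e=cv2.fitEllipse(hu); print("heater",e, ray("top",e[0],.07))
E
```

```text
bar [250.1 281.8] (43.45271301269531, 2.971125364303589) 68.19859313964844 [[0.5475, 0.0526, 0.186], [0.5488, 0.0493, 0.186], [0.5, 0.0305, 0.186], [0.4988, 0.0337, 0.186]] c [0.5238 0.0415 0.186 ]Traceback (most recent call last):
  File "<stdin>", line 4, in <module>
  File "h.py", line 10, in dark
    c=max(cv2.findContours(m,0,2)[0],key=cv2.contourArea)
ValueError: max() iterable argument is empty
```

```bash
python3 - <<'E'
from h import *
im=cv2.imread("pics/top0.png")
print(im[202,425:440].max(1), im[211,405:430].max(1), im[275,235:262].max(1))
for nm,b,z,th in [("bar",(225,240,268,312),.186,62),("handle",(406,190,445,223),.1,62)]:
    r=dark(im,*b,th); bp=cv2.boxPoints(r); 
    w=np.array([ray("top",p,z) for p in bp]); print(nm,np.round(r[0],1),r[1],r[2],np.round(w,4).tolist(),"c",np.round(w.mean(0),4))
for nm,p,z in [("rim c",(365,240),.12),("dial",(375,305),.035),("lotion top",(414,113),.15),("jar top",(484,210),.055),("carton top",(492,294),.12)]:
    print(nm,np.round(ray("top",p,z),3))
h=cv2.cvtColor(im,cv2.COLOR_BGR2GRAY); m=np.zeros_like(h); m[180:320,295:430]=(h[180:320,295:430]>165)*255
c=max(cv2.findContours(m,0,2)[0],key=cv2.contourArea); hu=cv2.convexHull(c)
e=cv2.fitEllipse(hu); print("heater",e, ray("top",e[0],.07))
E
```

```text
[ 69  67  68  67  70  70  68  68  69  68  69  81 132 127 129] [ 82  81  85  84  82  82  81  82  84  80  79  80  80  81  80  78  79  81
  87 104 113 126 123 122 121] [122 116 120 116 108 105  52  41  44  57  57  45  44  39  44  95 107 113
 121 123 121 115 115 120 119 115 116]
bar [245.9 277.3] (65.1891860961914, 8.010697364807129) 68.80594635009766 [[0.5647, 0.065, 0.186], [0.568, 0.056, 0.186], [0.4942, 0.0283, 0.186], [0.4911, 0.0371, 0.186]] c [0.5295 0.0466 0.186 ]
handle [432. 198.] (0.0, 0.0) 0.0 [[0.6448, -0.2042, 0.1], [0.6448, -0.2042, 0.1], [0.6448, -0.2042, 0.1], [0.6448, -0.2042, 0.1]] c [ 0.6448 -0.2042  0.1   ]
rim c [ 0.584 -0.105  0.12 ]
dial [ 0.503 -0.124  0.035]
lotion top [ 0.75  -0.177  0.15 ]
jar top [ 0.637 -0.291  0.055]
carton top [ 0.506 -0.268  0.12 ]
heater ((359.1324157714844, 232.1357879638672), (89.77049255371094, 101.58255767822266), 81.79067993164062) [ 0.60543433 -0.10277245  0.07      ]
```

```bash
python3 - <<'E'
import cv2
im=cv2.imread("pics/top0.png")[160:340,220:460]
cv2.imwrite("pics/c0.png",cv2.resize(im,None,fx=3.3,fy=3.3,interpolation=cv2.INTER_CUBIC))
E
```

```text
(no output)
```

View pics/c0.png

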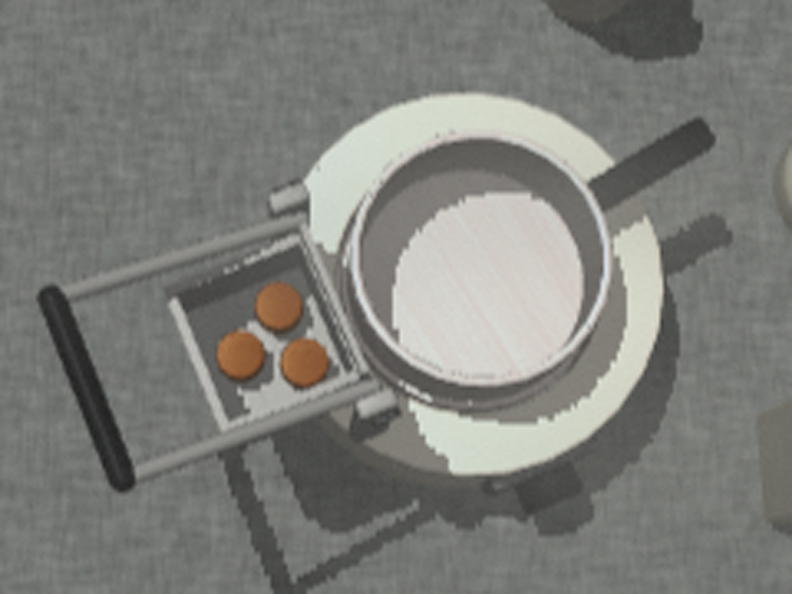

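The crop confirms three tablets in the cup. In crop pixels the handle tip is at (705,132) and the pot rim centre at (483,262). From this, heater yaw is about 20.6° with its centre near (0.587,-0.106). The handle points at -61° and home is -159.4°. I'll straddle the handle with the jaws partly open and sweep it clockwise.

>>> apply_moves(plan=[[0,0,0,0,0,-0.186,0.1],[0,0,0,0,0,-0.186,0.1],[0,0,0,0,0,-0.186,0.1],[0,0,0,0,0,-0.186,0.1],[0,0,0,0,0,-0.186,0.1],[0,0,0,0,0,-0.186,0.1],[0,0,0,0,0,-0.186,0.1],[0,0,0,0,0,-0.186,0.1]])

```text
t: 1.1
tcp_pos: [0.2426, -0.5755, 0.2307]
tool_rot: [0.585, 0.811, 0.0, -0.0]
force: [0.4, 0.4, 0.4]
finger_gap: 0.451
gripper_force: 0.0
```

>>> apply_moves(plan=[[0,0,0,0,0,-0.186,0.1],[0.014,0.053,0,0,0,0,0.1],[0.014,0.053,0,0,0,0,0.1],[0.014,0.053,0,0,0,0,0.1],[0.014,0.053,0,0,0,0,0.1],[0.014,0.053,0,0,0,0,0.1],[0.014,0.053,0,0,0,0,0.1],[0.014,0.053,0,0,0,0,0.1]])

```text
t: 2.1
tcp_pos: [0.5217, -0.31, 0.2309]
tool_rot: [0.509, 0.861, 0.0, -0.0]
force: [-0.2, -0.5, -0.1]
finger_gap: 0.453
gripper_force: 0.0
```

>>> apply_moves(plan=[[0.014,0.053,0,0,0,0,0.1],[0.014,0.053,0,0,0,0,0.1],[0.014,0.053,0,0,0,0,0.1],[0,0,0,0,0,0,0.1],[0,0,0,0,0,0,0.1]])

```text
t: 2.72
tcp_pos: [0.6393, -0.198, 0.2306]
tool_rot: [0.509, 0.861, -0.0, -0.001]
force: [-0.1, -0.0, -0.2]
finger_gap: 0.451
gripper_force: 0.0
```

```bash
cat >> h.py <<'E'
def rel(p):
    s=sense();R=Ro.from_quat(s["tool_rot"]);x=R.apply([1,0,0])
    print("t",round(s["t"],2),"tcp",np.round(s["tcp_pos"],4),"xyaw",round(np.degrees(np.arctan2(x[1],x[0])),1),"z",np.round(R.apply([0,0,1]),3),"gap",round(s["finger_gap"],2),"F",np.round(s["force"],1))
    if p is not None: print("shift in tool:",np.round(R.inv().apply(np.array(p)-s["tcp_pos"]),4))
E
python3 - <<'E'
from h import *
rel((.6353,-.1932,.15))
im=snapshot("wrist");cv2.imwrite("pics/w1.png",im[:,:,::-1])
E
```

```text
t 2.73 tcp [ 0.6393 -0.198   0.2306] xyaw 118.8 z [-0.002  0.    -1.   ] gap 0.45 F [-0.1 -0.  -0.2]
shift in tool: [ 0.006  -0.0011  0.0806]
```

View pics/w1.png

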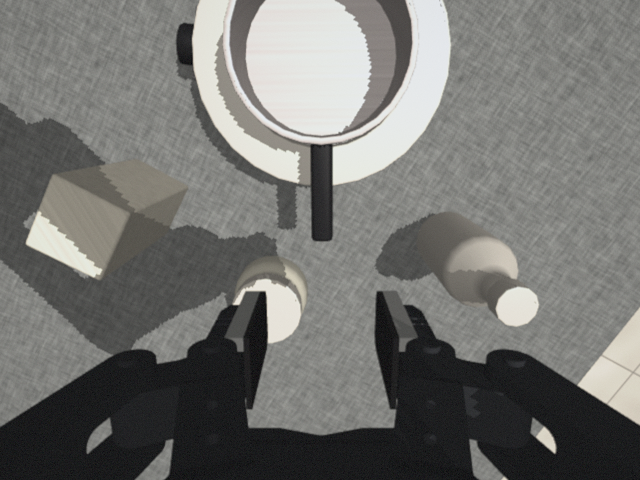

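The wrist view shows the handle (columns 311-332, tip at row 240) centred between the fingers. The jar, lotion and carton are clear of the path straight down.

>>> apply_moves(plan=[[0.003,-0.001,0.05,0,0,0,0.1],[0.003,0,0.05,0,0,0,0.1],[0,0,0.04,0,0,0,0.1],[0,0,0.014,0,0,0,0.1],[0,0,0,0,0,0,0.1]])

```text
t: 3.4
tcp_pos: [0.6355, -0.1943, 0.077]
tool_rot: [0.51, 0.86, -0.0, -0.001]
force: [0.5, -0.6, -0.3]
finger_gap: 0.447
gripper_force: 0.0
```

```bash
python3 - <<'E'
from h import *
rel(None)
c=np.array([.5868,-.1057]);s=sense();d=s["tcp_pos"][:2]-c;print("r",np.hypot(*d),"ang",np.degrees(np.arctan2(d[1],d[0])))
E
```

```text
t 3.4 tcp [ 0.6355 -0.1943  0.077 ] xyaw 118.7 z [-0.001  0.    -1.   ] gap 0.45 F [ 0.5 -0.6 -0.3]
r 0.10115215443693651 ang -61.197411843131995
```

>>> apply_moves(plan=[[0.0005,-0.01,0,0,0,0.1,0.1],[0.0005,-0.01,0,0,0,0.1,0.1],[0.0005,-0.01,0,0,0,0.1,0.1],[0.0005,-0.01,0,0,0,0.1,0.1],[0.0005,-0.01,0,0,0,0.1,0.1],[0.0005,-0.01,0,0,0,0.1,0.1],[0.0005,-0.01,0,0,0,0.1,0.1],[0.0005,-0.01,0,0,0,0.1,0.1]])

```text
t: 4.4
tcp_pos: [0.5605, -0.2031, 0.0802]
tool_rot: [0.805, 0.593, 0.001, 0.003]
force: [-0.2, 0.1, -0.4]
finger_gap: 0.45
gripper_force: 0.3
```

>>> apply_moves(plan=[[0.0005,-0.01,0,0,0,0.1,0.1],[0.0005,-0.01,0,0,0,0.1,0.1],[0.0005,-0.01,0,0,0,0.1,0.1],[0.0005,-0.01,0,0,0,0.1,0.1],[0.0005,-0.01,0,0,0,0.1,0.1],[0.0005,-0.01,0,0,0,0.1,0.1],[0.0002,-0.006,0,0,0,0.06,0.1],[0,0,0,0,0,0,0.1]])

```text
t: 5.4
tcp_pos: [0.5074, -0.1641, 0.0794]
tool_rot: [0.953, 0.302, 0.002, 0.002]
force: [-0.0, 0.3, 0.5]
finger_gap: 0.452
gripper_force: 0.0
```

```bash
python3 - <<'E'
from h import *
rel(None)
c=np.array([.5868,-.1057]);s=sense();d=s["tcp_pos"][:2]-c;print("r",np.hypot(*d),"ang",np.degrees(np.arctan2(d[1],d[0])))
im=snapshot("wrist");cv2.imwrite("pics/w2.png",im[:,:,::-1])
E
```

```text
t 5.4 tcp [ 0.5074 -0.1641  0.0794] xyaw 35.1 z [ 0.004 -0.002 -1.   ] gap 0.45 F [-0.   0.3  0.5]
r 0.09854929826860649 ang -143.66158636169592
```

View pics/w2.png

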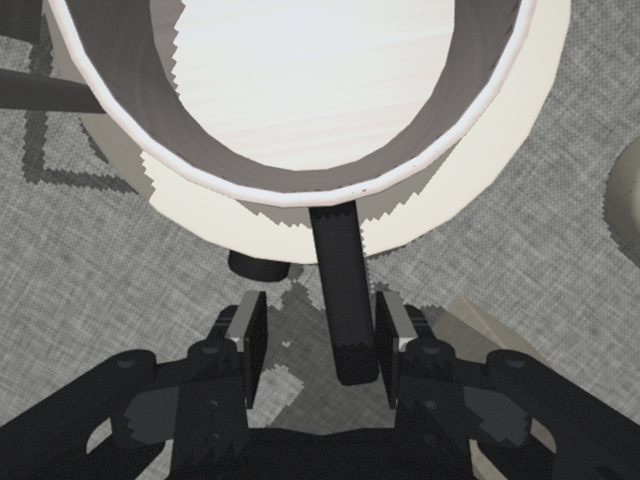

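The wrist view shows the handle (320,205)-(355,380) against the trailing (right) pad, with the dial to its left at (260,263). About 0.4 rad remains, so I'll slow down.

>>> apply_moves(plan=[[0.0002,-0.006,0,0,0,0.06,0.1],[0.0002,-0.006,0,0,0,0.06,0.1],[0.0002,-0.006,0,0,0,0.06,0.1],[0.0002,-0.006,0,0,0,0.06,0.1],[0.0001,-0.003,0,0,0,0.03,0.1],[0,-0.002,0,0,0,0.02,0.1],[0,-0.002,0,0,0,0.02,0.1],[0,-0.002,0,0,0,0.02,0.1]])

```text
t: 6.45
tcp_pos: [0.4918, -0.1333, 0.0773]
tool_rot: [0.99, 0.14, -0.0, -0.0]
force: [0.6, 0.4, 0.1]
finger_gap: 0.449
gripper_force: 0.0
```

>>> apply_moves(plan=[[0,-0.002,0,0,0,0.02,0.1],[0,-0.002,0,0,0,0.02,0.1],[0,-0.002,0,0,0,0.02,0.1],[0,-0.002,0,0,0,0.02,0.1],[0,0,0,0,0,0,0.1]])

```text
t: 7.08
tcp_pos: [0.4898, -0.1256, 0.0773]
tool_rot: [0.995, 0.101, -0.0, -0.0]
force: [-0.1, -0.0, 1.1]
finger_gap: 0.446
gripper_force: 0.0
```

```bash
python3 - <<'E'
from h import *
rel(None)
c=np.array([.5868,-.1057]);s=sense();d=s["tcp_pos"][:2]-c;print("r",np.hypot(*d),"ang",np.degrees(np.arctan2(d[1],d[0])))
im=snapshot("wrist");a=snapshot("scene")
cv2.imwrite("pics/w3.png",np.hstack([cv2.resize(im,(400,300)),a[180:405,130:430][:, :]  if 0 else cv2.resize(a[200:380,150:390],(400,300))])[:,:,::-1])
E
```

```text
t 7.08 tcp [ 0.4898 -0.1256  0.0773] xyaw 11.6 z [-0.  0. -1.] gap 0.45 F [-0.1 -0.   1.1]
r 0.09899416207153645 ang -168.42344224766632
```

View pics/w3.png

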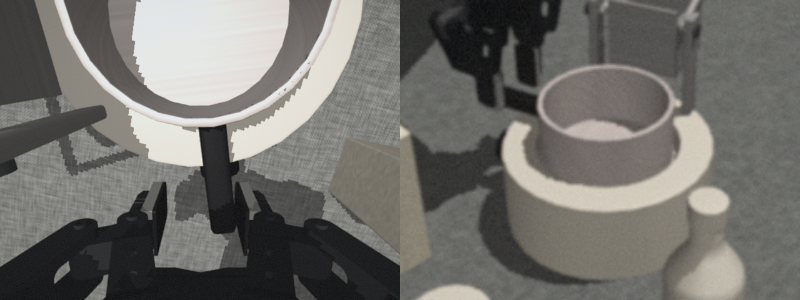

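Handle now lies roughly over the dial (210-222, 127-232 in the left half); whether the pot dropped is unclear by eye, so I compare the rim's height against the first picture.

```bash
python3 - <<'E'
from h import *
a=cv2.imread("pics/scene0.png",0);b=cv2.cvtColor(snapshot("scene"),cv2.COLOR_RGB2GRAY)
cv2.imwrite("pics/s3.png",b)
def col(im,x):
    g=np.diff(im[225:330,x].astype(int)); k=np.argsort(-abs(g))[:5]; return sorted((int(i)+225,int(g[i])) for i in k)
for x in (275,285,295,305): print(x,col(a,x),col(b,x))
for (x0,y0,x1,y1) in [(280,250,322,290),(240,235,300,250)]:
    t=a[y0:y1,x0:x1]; r=cv2.matchTemplate(b[y0-15:y1+15,x0-15:x1+15],t,cv2.TM_CCOEFF_NORMED);_,m,_,l=cv2.minMaxLoc(r);print(m,l[0]-15,l[1]-15)
c=calibration("scene")
for z in (.12,.11):
    p=np.array(c["R"])@[.5868,-.1057,z]+c["t"];q=np.array(c["camera_matrix"])@p;print(z,q[:2]/q[2])
E
```

```text
275 [(231, 34), (266, 38), (277, -38), (310, 36), (326, -37)] [(238, 33), (272, 34), (273, 37), (311, 42), (326, -39)]
285 [(232, 38), (234, -31), (270, 31), (275, -31), (325, -34)] [(238, 38), (275, 35), (276, 42), (282, -35), (325, -37)]
295 [(234, 41), (270, 40), (273, -35), (323, -38), (324, -30)] [(241, 35), (277, 47), (280, -31), (308, 37), (323, -33)]
305 [(239, 34), (242, -28), (264, 24), (265, 37), (321, -36)] [(271, 32), (303, 33), (304, 29), (320, -33), (321, -28)]
0.7379913330078125 0 6
0.9035519361495972 0 6
0.12 [271.596043   254.18864511]
0.11 [271.76049167 260.65603872]
```

The rim fell 6 px in the scene view (10 mm is about 6.5 px), so the pot has dropped home. I'll unload, lift clear and turn to the bar's direction.

>>> apply_moves(plan=[[0,0.006,0,0,0,0,0.1],[0,0,-0.02,0,0,0,0.1],[0,0,-0.05,0,0,0,0.1],[0,0,-0.05,0,0,0,0.1],[0,0,-0.05,0,0,-0.157,0.1],[0,0,0,0,0,0,0.1]])

```text
t: 7.98
tcp_pos: [0.4937, -0.1333, 0.2515]
tool_rot: [0.984, 0.179, 0.004, 0.003]
force: [1.3, -1.7, -0.3]
finger_gap: 0.452
gripper_force: 0.0
```

```bash
python3 - <<'E'
from h import *
rel((.5295,.0466,.247))
b=cv2.cvtColor(snapshot("scene"),cv2.COLOR_RGB2BGR)
im=snapshot("wrist");cv2.imwrite("pics/w4.png",np.hstack([cv2.resize(im[:,:,::-1],(400,300)),cv2.resize(b[200:380,150:390],(400,300))]))
E
```

```text
t 7.97 tcp [ 0.4937 -0.1333  0.2515] xyaw 20.6 z [ 0.009 -0.005 -1.   ] gap 0.45 F [ 1.3 -1.7 -0.3]
shift in tool: [ 0.0968 -0.1558  0.004 ]
```

View pics/w4.png

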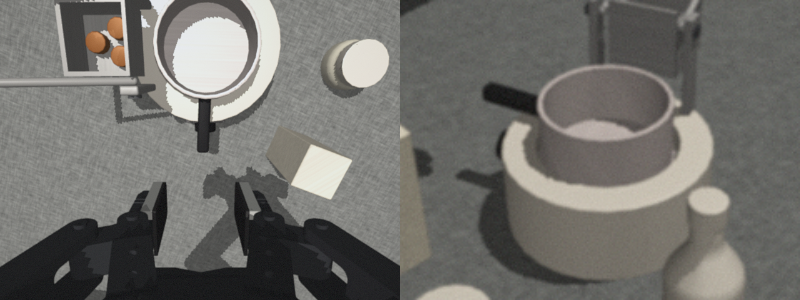

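The left half shows the handle (204,98-150) over the dial and parallel to the heater's axis. The pot is low in its well and the tablets are still in the cup. Next is the bar.

>>> apply_moves(plan=[[0.024,-0.039,0,0,0,0,0.1],[0.024,-0.039,0,0,0,0,0.1],[0.024,-0.039,0,0,0,0,0.1],[0.025,-0.039,0,0,0,0,0.1],[0,0,0,0,0,0,0.1]])

```text
t: 8.7
tcp_pos: [0.5259, 0.0512, 0.2452]
tool_rot: [0.984, 0.181, -0.002, -0.001]
force: [-0.6, -0.8, 0.3]
finger_gap: 0.451
gripper_force: 0.0
```

```bash
python3 - <<'E'
from h import *
rel((.5295,.0466,.167))
im=snapshot("wrist");cv2.imwrite("pics/w5.png",cv2.resize(im[:,:,::-1],(400,300)))
E
```

```text
t 8.7 tcp [0.5259 0.0512 0.2452] xyaw 20.8 z [-0.004  0.001 -1.   ] gap 0.45 F [-0.6 -0.8  0.3]
shift in tool: [0.002  0.0058 0.0781]
```

View pics/w5.png

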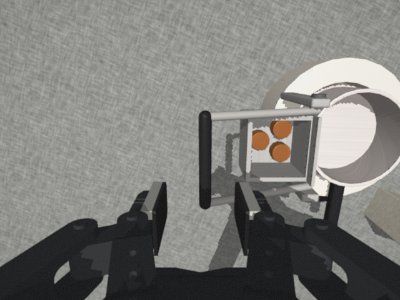

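The bar is upright in the picture at column 205, rows 112-207 (half scale). That puts it about 4 mm off along tool y, centred along x and aligned. I'll descend and grip.

>>> apply_moves(plan=[[0.002,0.0045,0.03,0,0,0,0.1],[0,0,0.03,0,0,0,0.1],[0,0,0.018,0,0,0,0.1],[0,0,0,0,0,0,0.1],[0,0,0,0,0,0,1],[0,0,0,0,0,0,1],[0,0,0,0,0,0,1],[0,0,0,0,0,0,1]], force=25)

```text
t: 9.75
tcp_pos: [0.5288, 0.0486, 0.1699]
tool_rot: [0.984, 0.178, -0.0, -0.004]
force: [-2.9, 11.6, 1.2]
finger_gap: 0.102
gripper_force: 24.4
```

```bash
python3 - <<'E'
from h import *
rel(None);print(sense()["gripper_force"],sense()["ft_torque"])
E
```

```text
t 9.75 tcp [0.5288 0.0486 0.1699] xyaw 20.5 z [-0.002  0.007 -1.   ] gap 0.1 F [-2.9 11.6  1.2]
24.403570890426636 [1.93027206 0.28354164 0.08865612]
```

```bash
python3 - <<'E'
import numpy as np
f=np.radians(20)+np.arange(25)*.1
d=-105*np.diff(np.c_[np.cos(f),np.sin(f)],axis=0)
print(np.round(d,1).tolist())
E
```

```text
[[4.1, -9.7], [5.0, -9.2], [5.9, -8.7], [6.8, -8.0], [7.5, -7.3], [8.2, -6.5], [8.8, -5.7], [9.3, -4.8], [9.8, -3.8], [10.1, -2.8], [10.3, -1.8], [10.5, -0.8], [10.5, 0.3], [10.4, 1.3], [10.2, 2.4], [9.9, 3.4], [9.5, 4.4], [9.1, 5.3], [8.5, 6.2], [7.8, 7.0], [7.1, 7.7], [6.3, 8.4], [5.4, 9.0], [4.5, 9.5]]
```

>>> apply_moves(plan=[[0,-0.0015,0,0,0,0,1],[0,0.0041,-0.0097,0,0,0,1],[0,0.005,-0.0092,0,0,0,1],[0,0.0059,-0.0087,0,0,0,1],[0,0.0068,-0.008,0,0,0,1],[0,0,0,0,0,0,1]])

```text
t: 10.5
tcp_pos: [0.5367, 0.0284, 0.2069]
tool_rot: [0.984, 0.178, 0.0, -0.003]
force: [-3.5, 7.6, 6.7]
finger_gap: 0.104
gripper_force: 24.9
```

```bash
cat >> h.py <<'E'
def cup(phi):
    s=sense();e=np.array([-.352,.936,0])
    y=(s["tcp_pos"]-[.5288,.0486,0])@e; z=s["tcp_pos"][2]-.1699
    ang=np.arctan2(z+.0359,y+.0987);F=s["force"]
    print("hy,z from hinge",round(y+.0987,4),round(z+.0359,4),"r",round(np.hypot(y+.0987,z+.0359),4),"cup rad",round(ang-.349,3),"F hy,z,hx",round(F@e,1),round(F[2],1),round(F@[.936,.352,0],1),"torque",np.round(s["ft_torque"],2))
E
python3 - <<'E'
from h import *
rel(None);cup(0)
E
```

```text
t 10.5 tcp [0.5367 0.0284 0.2069] xyaw 20.5 z [-0.     0.005 -1.   ] gap 0.1 F [-3.5  7.6  6.7]
hy,z from hinge 0.077 0.0729 r 0.1061 cup rad 0.409 F hy,z,hx 8.4 6.7 -0.6 torque [1.41 0.51 0.08]
```

>>> apply_moves(plan=[[0,0.0068,-0.0083,0,0,0,1],[0,0.0082,-0.0065,0,0,0,1],[0,0.0088,-0.0057,0,0,0,1],[0,0.0093,-0.0048,0,0,0,1],[0,0.0098,-0.0038,0,0,0,1],[0,0.0101,-0.0028,0,0,0,1],[0,0.0103,-0.0018,0,0,0,1],[0,0.0105,-0.0008,0,0,0,1]])

```text
t: 11.5
tcp_pos: [0.5637, -0.0417, 0.2414]
tool_rot: [0.984, 0.179, 0.001, -0.001]
force: [-1.3, 5.9, 8.4]
finger_gap: 0.102
gripper_force: 25.9
```

```bash
python3 - <<'E'
from h import *
rel(None);cup(0)
E
```

```text
t 11.5 tcp [ 0.5637 -0.0417  0.2414] xyaw 20.6 z [ 0.002  0.003 -1.   ] gap 0.1 F [-1.3  5.9  8.4]
hy,z from hinge 0.0019 0.1074 r 0.1074 cup rad 1.204 F hy,z,hx 6.0 8.4 0.9 torque [0.92 0.22 0.01]
```

>>> apply_moves(plan=[[0,0.0105,-0.0005,0,0,0,1],[0,0.0104,0.0013,0,0,0,1],[0,0.0102,0.0024,0,0,0,1],[0,0.0099,0.0034,0,0,0,1],[0,0.0095,0.0044,0,0,0,1],[0,0.0091,0.0053,0,0,0,1],[0,0.0085,0.0062,0,0,0,1],[0,0.0078,0.007,0,0,0,1]])

```text
t: 12.5
tcp_pos: [0.5911, -0.1147, 0.2094]
tool_rot: [0.984, 0.179, 0.001, -0.0]
force: [2.5, 5.5, 1.5]
finger_gap: 0.102
gripper_force: 24.9
```

```bash
python3 - <<'E'
from h import *
rel(None);cup(0)
E
```

```text
t 12.5 tcp [ 0.5911 -0.1147  0.2094] xyaw 20.6 z [ 0.001  0.    -1.   ] gap 0.1 F [2.5 5.5 1.5]
hy,z from hinge -0.076 0.0754 r 0.1071 cup rad 2.012 F hy,z,hx 4.3 1.5 4.2 torque [ 1.1  -0.45  0.04]
```

Cup is at about 2.0 rad. I'll go on to about 2.43 and let the tablets slide.

>>> apply_moves(plan=[[0,0.0071,0.0077,0,0,0,1],[0,0.0063,0.0084,0,0,0,1],[0,0.0054,0.009,0,0,0,1],[0,0.0045,0.0095,0,0,0,1],[0,0.0005,0.002,0,0,0,1],[0,0,0,0,0,0,1],[0,0,0,0,0,0,1],[0,0,0,0,0,0,1]])

```text
t: 13.5
tcp_pos: [0.5993, -0.1366, 0.1721]
tool_rot: [0.984, 0.179, 0.0, -0.0]
force: [4.2, 4.2, -0.9]
finger_gap: 0.103
gripper_force: 24.3
```

>>> apply_moves(plan=[[0,0,0,0,0,0,1],[0,0,0,0,0,0,1],[0,0,0,0,0,0,1],[0,0,0,0,0,0,1],[0,0,0,0,0,0,1],[0,0,0,0,0,0,1],[0,0,0,0,0,0,1],[0,0,0,0,0,0,1]])

```text
t: 14.5
tcp_pos: [0.5994, -0.1365, 0.1721]
tool_rot: [0.984, 0.179, 0.0, -0.0]
force: [4.4, 4.1, -2.1]
finger_gap: 0.103
gripper_force: 24.3
```

```bash
python3 - <<'E'
from h import *
rel(None);cup(0)
for n in ("scene","top","wrist"):
    b=snapshot(n);h=cv2.cvtColor(b,cv2.COLOR_RGB2HSV)
    m=cv2.inRange(h,(5,120,60),(20,255,255)); 
    box={"scene":(220,230,330,330),"top":(300,180,440,310),"wrist":(0,0,640,480)}[n]
    x0,y0,x1,y1=box; k,l,st,ce=cv2.connectedComponentsWithStats(m[y0:y1,x0:x1]); print(n,[(int(s[4]),(c+[x0,y0]).round().tolist()) for s,c in zip(st[1:],ce[1:]) if s[4]>15])
    cv2.imwrite(f"pics/{n}6.png",b[:,:,::-1])
E
```

```text
t 14.5 tcp [ 0.5994 -0.1365  0.1721] xyaw 20.6 z [ 0.001  0.    -1.   ] gap 0.1 F [ 4.4  4.1 -2.1]
hy,z from hinge -0.0994 0.0381 r 0.1065 cup rad 2.427 F hy,z,hx 2.3 -2.1 5.5 torque [ 0.83 -0.68 -0.01]
scene [(53, [282.0, 278.0])]
top []
wrist [(877, [260.0, 179.0]), (386, [245.0, 236.0]), (154, [302.0, 278.0])]
```

```bash
python3 - <<'E'
import cv2,numpy as np
w=cv2.imread("pics/wrist6.png");s=cv2.imread("pics/scene6.png")
cv2.imwrite("pics/c6.png",np.hstack([cv2.resize(w[100:400,120:520],(400,300)),cv2.resize(s[170:350,170:410],(400,300))]))
E
```

```text
(no output)
```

View pics/c6.png

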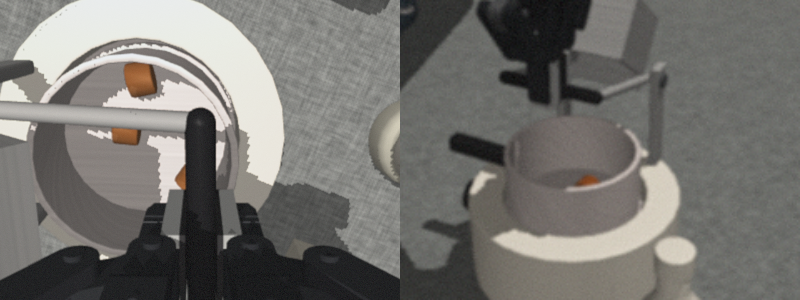

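All three tablets are in the pot: left half (140,78), (126,135) and (182,177). I'll bring the cup back along the arc.

>>> apply_moves(plan=[[0,-0.0005,-0.002,0,0,0,1],[0,-0.0045,-0.0095,0,0,0,1],[0,-0.0054,-0.009,0,0,0,1],[0,-0.0063,-0.0084,0,0,0,1],[0,-0.0071,-0.0077,0,0,0,1],[0,-0.0078,-0.007,0,0,0,1],[0,-0.0085,-0.0062,0,0,0,1],[0,-0.0091,-0.0053,0,0,0,1]])

```text
t: 15.65
tcp_pos: [0.5835, -0.095, 0.231]
tool_rot: [0.984, 0.179, 0.002, 0.006]
force: [1.5, -7.1, 5.8]
finger_gap: 0.103
gripper_force: 24.4
```

>>> apply_moves(plan=[[0,-0.0095,-0.0044,0,0,0,1],[0,-0.0099,-0.0034,0,0,0,1],[0,-0.0102,-0.0024,0,0,0,1],[0,-0.0104,-0.0013,0,0,0,1],[0,-0.0105,-0.0003,0,0,0,1],[0,-0.0105,0.0008,0,0,0,1],[0,-0.0103,0.0018,0,0,0,1],[0,-0.0101,0.0028,0,0,0,1]])

```text
t: 16.65
tcp_pos: [0.5528, -0.0153, 0.2381]
tool_rot: [0.984, 0.179, 0.001, 0.002]
force: [-1.0, 0.2, 9.6]
finger_gap: 0.105
gripper_force: 27.4
```

```bash
python3 - <<'E'
from h import *
rel(None);cup(0)
E
```

```text
t 16.65 tcp [ 0.5528 -0.0153  0.2381] xyaw 20.6 z [ 0.003 -0.003 -1.   ] gap 0.11 F [-1.   0.2  9.6]
hy,z from hinge 0.0304 0.1041 r 0.1085 cup rad 0.938 F hy,z,hx 0.5 9.6 -0.8 torque [-0.03  0.23  0.1 ]
```

>>> apply_moves(plan=[[0,-0.0098,0.0038,0,0,0,1],[0,-0.0093,0.0048,0,0,0,1],[0,-0.0088,0.0057,0,0,0,1],[0,-0.0082,0.0065,0,0,0,1],[0,-0.0075,0.0073,0,0,0,1],[0,-0.0068,0.008,0,0,0,1],[0,-0.0059,0.0087,0,0,0,1],[0,-0.0025,0.0046,0,0,0,1]])

```text
t: 17.65
tcp_pos: [0.5308, 0.0416, 0.1859]
tool_rot: [0.984, 0.179, -0.001, -0.001]
force: [-1.1, 5.2, 5.7]
finger_gap: 0.102
gripper_force: 29.2
```

```bash
python3 - <<'E'
from h import *
rel(None);cup(0)
E
```

```text
t 17.65 tcp [0.5308 0.0416 0.1859] xyaw 20.6 z [-0.002  0.001 -1.   ] gap 0.1 F [-1.1  5.2  5.7]
hy,z from hinge 0.0914 0.0519 r 0.1051 cup rad 0.167 F hy,z,hx 5.3 5.7 0.8 torque [0.66 0.06 0.06]
```

>>> apply_moves(plan=[[0,-0.003,0.006,0,0,0,1],[0,-0.0025,0.006,0,0,0,1],[0,-0.0015,0.004,0,0,0,1],[0,-0.0003,0.0015,0,0,0,1],[0,0,0,0,0,0,1]])

```text
t: 18.27
tcp_pos: [0.5282, 0.0485, 0.169]
tool_rot: [0.984, 0.179, -0.001, -0.001]
force: [-2.8, 6.1, 9.4]
finger_gap: 0.104
gripper_force: 30.0
```

```bash
python3 - <<'E'
from h import *
rel(None);cup(0)
E
```

```text
t 18.27 tcp [0.5282 0.0485 0.169 ] xyaw 20.6 z [-0.002  0.001 -1.   ] gap 0.1 F [-2.8  6.1  9.4]
hy,z from hinge 0.0988 0.035 r 0.1048 cup rad -0.009 F hy,z,hx 6.7 9.4 -0.5 torque [0.89 0.26 0.07]
```

>>> apply_moves(plan=[[0,0,0.001,0,0,0,1],[0,0,0.001,0,0,0,1],[0,0,0,0,0,0,1]])

```text
t: 18.65
tcp_pos: [0.5283, 0.0485, 0.1688]
tool_rot: [0.984, 0.179, -0.001, -0.001]
force: [-5.9, 4.2, 20.4]
finger_gap: 0.097
gripper_force: 31.1
```

```bash
python3 - <<'E'
from h import *
rel(None);cup(0)
E
```

```text
t 18.65 tcp [0.5283 0.0485 0.1688] xyaw 20.6 z [-0.001  0.001 -1.   ] gap 0.1 F [-5.9  4.2 20.4]
hy,z from hinge 0.0988 0.0348 r 0.1047 cup rad -0.01 F hy,z,hx 6.0 20.4 -4.0 torque [0.92 0.83 0.03]
```

The cup is firm on its stop: 20 N up with no movement. Now I'll release and retreat upward.

>>> apply_moves(plan=[[0,0,-0.001,0,0,0,1],[0,0,0,0,0,0,0.1],[0,0,0,0,0,0,0.1],[0,0,0,0,0,0,0.1],[0,0,-0.02,0,0,0,0.1],[0,0,-0.04,0,0,0,0.1],[0,-0.04,-0.04,0,0,0,0.1],[0,-0.04,-0.02,0,0,0,0.1]])

```text
t: 19.65
tcp_pos: [0.502, 0.1228, 0.2888]
tool_rot: [0.984, 0.178, 0.001, 0.0]
force: [-0.6, 0.9, -0.2]
finger_gap: 0.448
gripper_force: 0.0
```

>>> apply_moves(plan=[[0,-0.05,0,0,0,0,0.1],[0,-0.05,0,0,0,0,0.1],[0,-0.05,0,0,0,0,0.1],[0,0,0,0,0,0,0.1]])

```text
t: 20.15
tcp_pos: [0.4467, 0.2652, 0.2865]
tool_rot: [0.983, 0.181, -0.001, 0.0]
force: [-0.6, -1.1, 0.1]
finger_gap: 0.45
gripper_force: 0.0
```

```bash
python3 - <<'E'
from h import *
rel(None)
s=snapshot("scene");t=snapshot("top");cv2.imwrite("pics/top7.png",t[:,:,::-1]);t0=cv2.imread("pics/top0.png")
r=dark(t[:,:,::-1],225,240,268,312,62);print("bar (was 245.9,277.3)",r)
a=cv2.resize(t[160:340,220:520],(500,300));b=cv2.resize(s[140:380,140:380],(300,300))
cv2.imwrite("pics/c7.png",np.hstack([a,b])[:,:,::-1])
E
```

```text
t 20.15 tcp [0.4467 0.2652 0.2865] xyaw 20.9 z [-0.001 -0.    -1.   ] gap 0.45 F [-0.6 -1.1  0.1]
bar (was 245.9,277.3) ((245.95565795898438, 277.5171813964844), (65.55071258544922, 8.067780494689941), 68.80594635009766)
```

View pics/c7.png

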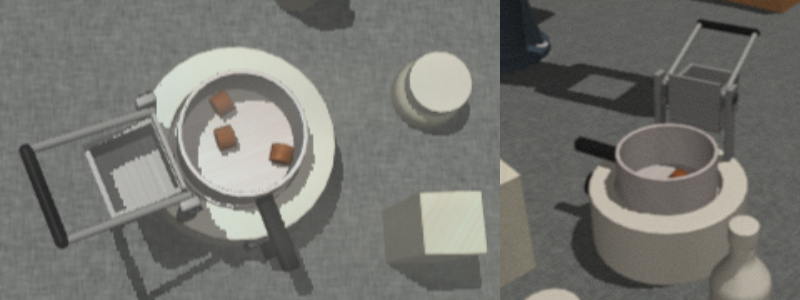

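The pot holds three tablets at (221,103), (225,137) and (281,153). The cup is upright and empty, the bar is back at its original pixel, and the bystanders have not moved. One numeric check of the handle's angle remains.

```bash
python3 - <<'E'
from h import *
im=cv2.imread("pics/top7.png")
r=dark(im,376,284,402,325,88);print(r)
bp=np.array([ray("top",p,.091) for p in cv2.boxPoints(r)])[:,:2]
e=[bp[1]-bp[0],bp[2]-bp[1]];d=max(e,key=np.linalg.norm);print("yaw",np.degrees(np.arctan2(d[1],d[0]))%180,"len",[np.linalg.norm(v).round(4) for v in e])
v=bp.mean(0)-[.5868,-.1057];print("from centre",np.degrees(np.arctan2(*v[::-1]))+180,np.hypot(*v))
p=ray("top",(379.0,281),.091);q=ray("top",(392.0,319.5),.091);print(np.degrees(np.arctan2(p[1]-q[1],p[0]-q[0])))
E
```

```text
((388.5, 304.0), (40.0, 25.0), 90.0)
yaw 176.27565819757984 len [np.float64(0.0343), np.float64(0.0541)]
from centre 19.085829988367095 0.09186443080273078
15.507826475497152
```

```bash
python3 - <<'E'
import cv2,numpy as np
w=cv2.imread("pics/w4.png",0)
P=[]
for r in range(104,150,3):
    c=np.where(w[r,190:220]<45)[0]+190; print(r,c.min() if len(c) else None,c.max() if len(c) else None)
t=cv2.imread("pics/top7.png",0)
for r in range(284,322,4): print(r,t[r,372:402].tolist())
E
```

```text
104 199 209
107 199 209
110 199 209
113 199 209
116 199 209
119 199 209
122 198 209
125 195 214
128 196 214
131 198 213
134 198 208
137 198 208
140 198 208
143 198 208
146 198 208
149 198 208
284 [115, 119, 103, 62, 67, 70, 76, 73, 73, 73, 70, 70, 69, 69, 92, 132, 178, 211, 212, 211, 211, 210, 211, 210, 211, 211, 209, 210, 209, 209]
288 [178, 212, 214, 206, 94, 65, 69, 73, 77, 73, 75, 72, 69, 68, 67, 80, 174, 210, 211, 210, 210, 209, 208, 209, 208, 209, 206, 208, 205, 199]
292 [210, 212, 213, 211, 209, 163, 65, 65, 71, 75, 76, 74, 74, 72, 70, 69, 71, 111, 180, 207, 208, 206, 207, 206, 202, 179, 140, 86, 85, 87]
296 [211, 211, 208, 212, 210, 210, 204, 96, 68, 72, 74, 77, 76, 75, 73, 74, 74, 73, 82, 155, 120, 90, 87, 88, 88, 83, 82, 86, 85, 88]
300 [211, 210, 208, 209, 209, 207, 205, 200, 132, 67, 68, 75, 77, 77, 78, 74, 74, 73, 73, 73, 71, 79, 90, 90, 90, 92, 91, 92, 94, 92]
304 [88, 87, 90, 86, 84, 84, 84, 83, 86, 75, 69, 68, 70, 73, 77, 78, 77, 75, 75, 73, 73, 71, 71, 83, 84, 88, 90, 90, 89, 88]
308 [78, 75, 80, 81, 69, 64, 67, 65, 67, 70, 69, 70, 67, 70, 71, 74, 79, 75, 76, 73, 73, 73, 72, 73, 79, 91, 90, 92, 89, 106]
312 [87, 86, 86, 83, 84, 77, 65, 64, 66, 65, 66, 66, 66, 64, 61, 67, 69, 75, 72, 71, 71, 71, 69, 68, 70, 73, 86, 86, 115, 117]
316 [105, 99, 98, 99, 84, 83, 83, 78, 91, 94, 81, 84, 81, 81, 80, 63, 63, 64, 71, 70, 69, 71, 66, 68, 67, 68, 62, 76, 84, 90]
320 [123, 118, 114, 119, 121, 121, 116, 115, 115, 118, 118, 87, 84, 82, 81, 81, 73, 59, 60, 64, 68, 67, 64, 62, 58, 63, 62, 73, 83, 85]
```

```bash
python3 -c "
from station import *
print(sign_off())"
```

```text
the job is handed in; nothing more can be done
None
```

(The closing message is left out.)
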